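Run the wing nut down on a spool stand

ROBOT

A 6-joint arm with a two-finger parallel gripper is mounted at the origin on the work surface. World frame = base frame: x ahead of the robot, y to its left, z up, the work surface at z = 0. Lengths are in mm, angles in degrees, forces in N, time in s.
With the tool pointing down it reaches from about 325 to 900 mm from the base axis. Payload 3.5 kg.
Tool frame: the origin (TCP) lies on the centre line of the jaws, within the pads' length; the fingertips stand 8 mm ahead of it and the grasp point (between the pads) lies 11 mm behind it (arm.finger_overhang is the distance from the TCP to the fingertips, in mm); z points along the fingers, x is the direction in which the jaws open and shut, and the axes are right-handed (so a half turn about z gives the same grasp; the last joint's range is limited). The gripper opens to 85 mm and grips with 20 to 120 N. Pads are 22 mm wide; open, the fingers measure 114 mm over their backs; the gripper's body (76 mm by 85 mm) begins 54 mm behind the grasp point. The pads swing forward as they close: fully open they stand 13 mm farther back than shut.
Start: joints at [-80.18, 15.837, -1.513, 72.651, 0, 84.076], TCP at [169.584, -601.55, 239.313] pointing down, gripper open.
Joint ranges: [-178.77, 178.77], [-48.84, 107.48], [-61.69, 71.31], [-111.58, 123.2], [-90, 87.43], [-180, 180]. Speed limits (degrees/s): [147.25, 147.25, 180, 180, 180, 180].

INTERFACE

Orientations are given as [roll, pitch, yaw] about the fixed x, y, z axes, in that order (R = Rz(yaw) Ry(pitch) Rx(roll)).
In Python, from bench import arm gives the robot as it stands. Calls block until the motion is done:
- arm.move_ptp(position, orientation): joint-space move of the TCP to a pose.
- arm.move_l(position, frame=None, rate=150, f_stop=None): straight line of the TCP; frame=None keeps the orientation; rate is the mean speed in mm/s. With f_stop (N) it stops when the force on the tool has changed by that much, and returns True; else False.
- arm.goto_joints(angles): joint-space move.
- arm.ungrasp() and arm.gripper_close(f_grip=None): open the fingers fully, or close them until they stop; f_grip is the grip in N (None keeps the last).
- arm.pause(seconds).
- arm.solve_ik(position, orientation): joint angles nearest the present ones, or None.
- arm.get_state(): the state.
- arm.grab_frame(name): name is "side" or "top" or "wrist"; returns the picture (420x560x3 uint8, red, green, blue); there is no depth.
- arm.calibration(name): a dict with "vfov" (degrees; the focal length in pixels is half the picture's height over the tangent of half this angle, whatever the lens; pixels are square), "cx", "cy" (the principal point, pixels), "T" (4x4, takes a point from camera to world coordinates). Camera axes: x right, y up, looking along -z (the intrinsics and any distortion apply to the point x, -y, -z); pixel columns grow to the right and rows downward; lengths in mm; the calibration is good to about 2 mm. The wrist camera is an equidistant fisheye: a pixel r from the principal point sees the ray r / f radians off the axis. A picture is of the moment at which its call begins: read the wrist's pose just before it. calibration takes no time and is no camera call; for the wrist camera it gives the pose at the moment of the call.
A pose or a line that the arm cannot do raises arm.PlanningError and nothing moves.
- arm.sign_off(): hands the job in, once; it reports no verdict.
The state is a dict: "time": time; "joint_pos": joint angles; "qvel": joint speeds; "joint_torque": joint torques, N m; "position": TCP position; "eef_rot": TCP orientation; "force": force on the tool from outside, world axes, zero at the start; "torque": the same for the moment, N m; "width": opening from 0.0 (shut) to 1.0 (fully open).
Only numpy, scipy, OpenCV 4.12 (cv2) and the standard library are available. Lean on these libraries where they do the work, as an engineer would, in place of code of your own. Each camera call takes 0.05 s, during which the arm holds its last target.

TASK

The spool on the red-armed stand is held by a brass wing nut that has been left loose. Push its wings round clockwise (seen from above) with a fingertip, stroke after stroke, until the nut is fully home on the spool and turns no further, then take the hand away. Only push: never pinch a wing between the fingers, do not lift the spool or shove the stand away, and leave everything else where it stands.

Things in the scene. Friction and masses are not known exactly. Their poses are not given: they have to be found in the camera images.
- wing_nut (a joint): Turn of the brass wing nut, rad: how far it is still unscrewed. 0 = fully home (a hard stop); grows counter-clockwise seen from above, so clockwise pushing lowers it. Starts between 3 and 5.6 (at most 6). Light steady friction (0.04 N m, about 1.3 N at a wing); it stays where it is left. Turning it down also lowers the nut by 6 mm a turn.
- nut_centre (a point): Point on the vertical axis of nut and spindle, level with the middle of the wings; 82 mm above the table when home. x points to wing a, z up. Hub 28 to 32 mm in diameter, from 15.5 mm below this point to 2.5 mm above it; wings 15 mm up and down. The spool's top face is 66 mm above the table.
- wing_a (a point): Centre of one wing, a round brass ear 30 mm in diameter, 9 mm thick, standing upright in the plane through the nut's axis; 31 mm from the axis, so the wings' tips sweep a circle of 46 mm radius. At home the line of the wings lies square to the steady arm, wing a at the stand's +y side.
- wing_b (a point): Centre of the other wing, just like wing a, on the opposite side of the axis.
- push_faces: The 3 mm thick outer layer on that side of both wings against which one pushes to turn the nut clockwise (for wing a, the layer on the +y side of its middle plane; for wing b, on the -y side). Origin on the nut's axis, 15.5 mm below nut_centre; axes as nut_centre. Pressing on these and on back_faces at once is a pinch.
- back_faces: The 3 mm thick outer layer on the other side of both wings. Origin and axes as push_faces.
- stand: Heavy (4.8 kg) loose steel spool stand. Origin on the table under the spindle's axis, z up, x towards its upright. Grey base plate 210 x 150 x 16 mm (x from -85 to +125 mm); 16 mm spindle on the z axis; red upright 24 x 24 mm at x = +97 mm, which carries the steady arm.
- steady_arm (a point): Middle of the top face of the stand's red steady arm: a bar 16 mm wide, 9 mm thick, top 116 mm above the table, from the upright to the spindle's top (stand x from -10 to +109 mm; this point at +50 mm). The turning wings pass beneath it, but a finger reaching down to them cannot pass through it: fingers can reach the wings all round except near the arm.
- spool: Cream plastic spool on the spindle under the nut, loose, 0.16 kg: flanges 100 mm in diameter, 50 mm tall, origin at the centre of its underside, which lies on the base plate (16 mm above the table).
- spool_b: Spare cream spool standing on the table beside the stand, flanges 100 mm, 50 mm tall; origin at the centre of its underside. Leave alone.
- spool_c: Another spare spool, same size, at the other side. Leave alone.
- bush: Small steel bush, 24 mm in diameter and 22 mm tall, standing on a corner of the stand's base plate; origin at the centre of its underside. Leave alone.
- wrench: Steel wrench 150 mm long lying on the table on the open side of the stand; origin under its middle. Leave alone.
- blue_bin: Blue plastic bin 150 x 100 x 65 mm with steel fittings, origin at the centre of its underside. Leave alone.
- green_carton: Green carton 130 x 100 x 60 mm with a white band, origin at the centre of its underside. Leave alone.
Mind the look-alikes: they are no part of the job. Leave any brown look-alike of the spool alone.

How it is judged:
By the outcome, as a careful person would: the job done as asked, in the order asked, and still so for the second after the job is handed in, with the robot touching nothing.
It also fails if it takes over 45 s, if anything falls off the work surface, if the arm or the gripper's body presses on something with over 40 N, if the wrist force passes 120 N, or if a joint passes its speed limit or range.

## Working session

There is one attempt and no reset: what is moved stays moved. The work goes in short steps, each a Python script; the robot and the scene stay as the last script left them, time stands still between calls to the robot, and variables do not carry over. Pictures are saved under pics/ and viewed, and the job is handed in when it is done.

```bash
ls; mkdir -p pics
python3 - <<'E'
from bench import arm
import cv2,numpy as np
np.set_printoptions(suppress=True,precision=4)
for n in("side","top","wrist"):
    c=arm.calibration(n);print(n,c)
    cv2.imwrite(f"pics/{n}0.png",arm.grab_frame(n)[:,:,::-1])
print(arm.get_state(),arm.finger_overhang)
E
```

```text
pics
side {'vfov': 48.59381815980732, 'cx': 281.21501076043205, 'cy': 205.76642983733066, 'T': array([[ -0.9869,   0.0677,  -0.1465, 373.2375],
       [ -0.1602,  -0.5216,   0.838 , 962.7247],
       [ -0.0196,   0.8505,   0.5256, 708.389 ],
       [  0.    ,   0.    ,   0.    ,   1.    ]])}
top {'vfov': 57.88751049174015, 'cx': 278.41487333001476, 'cy': 210.11478907210596, 'T': array([[   0.0176,    0.9986,   -0.0493,  470.3163],
       [  -0.9997,    0.0185,    0.017 ,   11.9191],
       [   0.0179,    0.049 ,    0.9986, 1196.5518],
       [   0.    ,    0.    ,    0.    ,    1.    ]])}
wrist {'vfov': 65.70646984690485, 'cx': 283.9477912033633, 'cy': 206.17525137756, 'T': array([[   0.2723,    0.9157,    0.2956,  245.5921],
       [  -0.9622,    0.26  ,    0.0811, -581.2605],
       [  -0.0026,   -0.3065,    0.9519,  372.4779],
       [   0.    ,    0.    ,    0.    ,    1.    ]])}
{'time': 0.15, 'joint_pos': array([-80.1795,  15.8701,  -1.5778,  72.653 ,   0.0004,  84.0759]), 'qvel': array([-0.0352, -0.1285,  0.1526,  0.0171, -0.0066,  0.1656]), 'joint_torque': array([  0.0001, -44.6056,  29.5639,   0.0106,  -0.0001,   0.    ]), 'position': array([ 169.4868, -600.9614,  238.4132]), 'eef_rot': array([-179.9892,    0.1003,  -74.2554]), 'force': array([-0.0225, -0.1355, -0.2831]), 'torque': array([-0.0206, -0.0125,  0.0338]), 'width': 0.996285267038833} 8.0
```

View pics/side0.png

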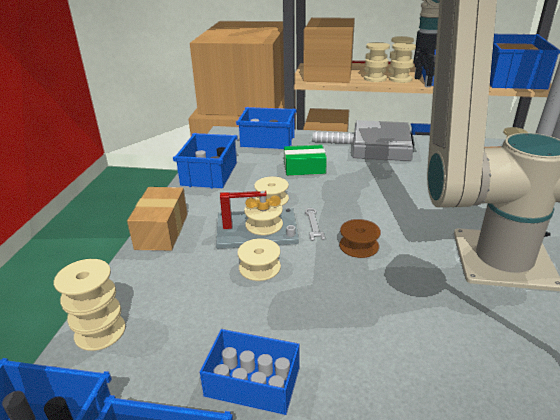

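View pics/top0.png

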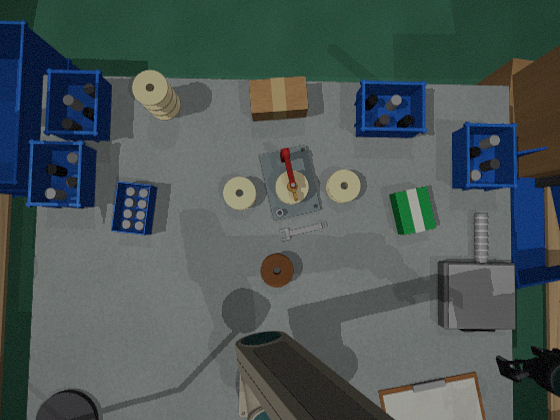

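The stand with the red arm is at about (293,185) in the top view and (263,215) in the side view. Next I'll enlarge both.

Run:
```python
import cv2,numpy as np
a=cv2.imread("pics/top0.png")[140:230,250:335]; b=cv2.imread("pics/side0.png")[175:255,205:305]
a=cv2.resize(a,None,fx=6,fy=6,interpolation=cv2.INTER_CUBIC);b=cv2.resize(b,None,fx=6,fy=6,interpolation=cv2.INTER_CUBIC)
cv2.imwrite("pics/tc.png",a);cv2.imwrite("pics/sc.png",b)
```

```text
(no output)
```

View pics/tc.png

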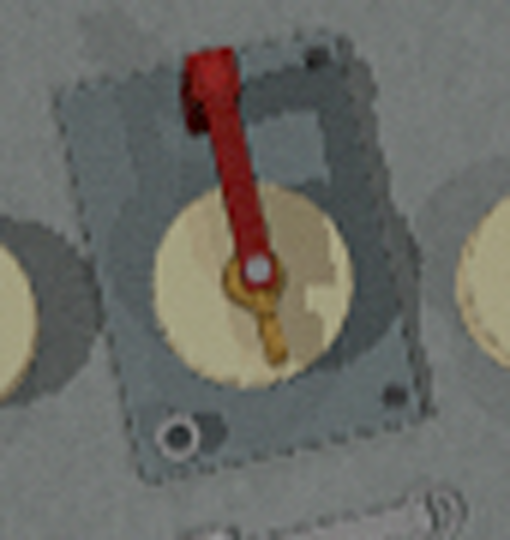

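View pics/sc.png

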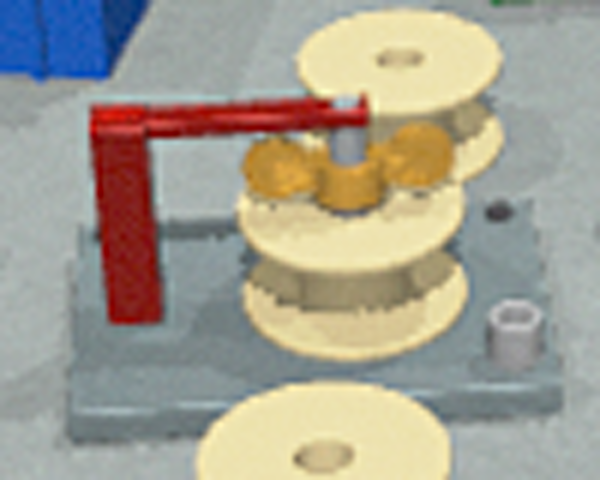

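```bash
cat > h.py <<'E'
from bench import arm
import cv2,numpy as np
from scipy.spatial.transform import Rotation as Rn
np.set_printoptions(suppress=True,precision=3)
def ray(n,u,v,c=None):
    c=c or arm.calibration(n)
    f=210/np.tan(np.radians(c["vfov"]/2)); x=(u-c["cx"])/f; y=(v-c["cy"])/f
    if n=="wrist":
        r=np.hypot(x,y); s=np.sin(r)/r; d=np.array([x*s,-y*s,-np.cos(r)])
    else: d=np.array([x,-y,-1])
    return c["T"][:3,3],c["T"][:3,:3]@d
def atz(n,u,v,z,c=None):
    o,d=ray(n,u,v,c); return o+d*(z-o[2])/d[2]
def proj(n,P,c=None):
    c=c or arm.calibration(n)
    f=210/np.tan(np.radians(c["vfov"]/2))
    q=(np.asarray(P)-c["T"][:3,3])@c["T"][:3,:3]; q=q*[1,-1,-1]
    if n=="wrist":
        h=np.linalg.norm(q[...,:2],axis=-1,keepdims=True); r=np.arctan2(h,q[...,2:]); m=q[...,:2]/h*r
    else: m=q[...,:2]/q[...,2:]
    return m*f+[c["cx"],c["cy"]]
def save(n,name):
    c=arm.calibration(n); im=arm.grab_frame(n); cv2.imwrite("pics/"+name,im[:,:,::-1]); np.save("pics/"+name+".npy",c,allow_pickle=True); return im,c
E
python3 - <<'E'
from h import *
t=lambda a,b,z:atz("top",250+a/6,140+b/6,z)
print("spool",t(253,286,66),"spindle",t(258,268,118),"upr",t(210,70,116),"wingtip",t(276,358,86))
s=lambda a,b,z:atz("side",205+a/6,175+b/6,z)
print("side spool",s(351,212,66),"spindle top",s(347,103,118))
E
```

```text
spool [594.162 -47.286  66.   ] spindle [597.113 -46.808 118.   ] upr [692.09  -22.429 116.   ] wingtip [556.831 -58.056  86.   ]
side spool [594.149 -33.327  66.   ] spindle top [594.559 -37.348 118.   ]
```

Run:
```python
from h import *
arm.gripper_close(20)
arm.move_ptp([490,-45,220],[180,0,-90]); print(arm.calibration("wrist")["T"])
print(arm.get_state()["time"],arm.get_state()["joint_pos"],arm.get_state()["force"])
save("wrist","w1.png")
```

```text
[[  0.      0.952   0.307 569.199]
 [ -1.      0.     -0.    -47.077]
 [ -0.     -0.307   0.952 354.309]
 [  0.      0.      0.      1.   ]]
3.2083 [-12.84    3.005 -19.178  67.803  -0.013 167.213] [-0.358  0.178  0.344]
```

View pics/w1.png

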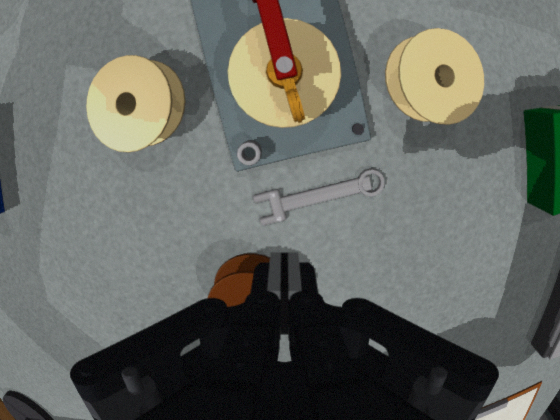

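Run:
```python
from h import *
arm.move_l([550,-45,220],rate=250); print(arm.calibration("wrist")["T"])
im,c=save("wrist","w2.png")
cv2.imwrite("pics/w2c.png",cv2.resize(im[60:230,190:390,::-1],None,fx=3.5,fy=3.5,interpolation=cv2.INTER_CUBIC))
```

```text
[[  0.      0.952   0.307 629.833]
 [ -1.      0.     -0.    -47.05 ]
 [ -0.     -0.307   0.952 353.87 ]
 [  0.      0.      0.      1.   ]]
```

View pics/w2c.png

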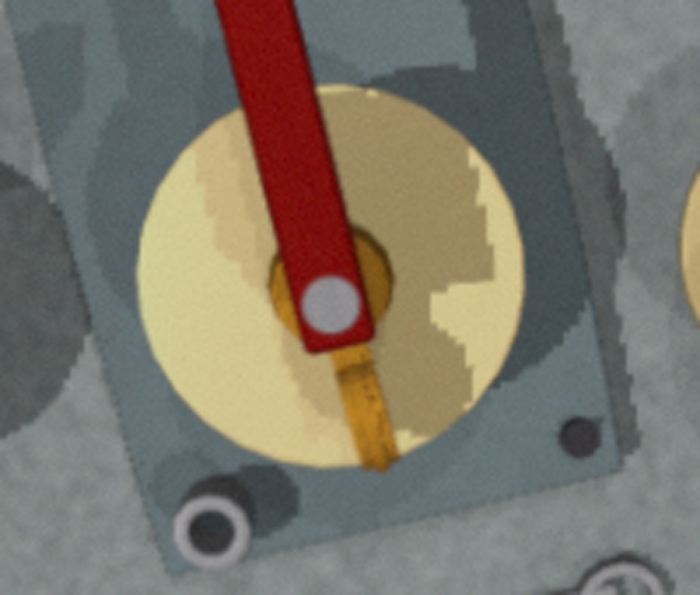

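Run:
```python
from h import *
c=np.load("pics/w2.png.npy",allow_pickle=True).item()
t=lambda a,b,z:atz("wrist",190+(a+.5)/3.5-.5,60+(b+.5)/3.5-.5,z,c)
E=[t(*p,66) for p in((137,272),(526,280),(335,85),(325,468))]
for e in E:print(e)
print("spool",np.mean([E[0],E[1]],0),np.mean([E[2],E[3]],0))
for z in(116,118,120,124):print("spindle",t(330,304,z))
a=t(305,354,116);b=t(373,335,116);p=t(216,0,116);q=t(292,0,116)
print(a,b,"mid",(a+b)/2,"yaw",np.degrees(np.arctan2(*((p-a)[1::-1]))),np.degrees(np.arctan2(*((q-b)[1::-1]))),np.degrees(np.arctan2(*((b-a)[1::-1]))))
m=(a+b)/2; ya=np.radians(14)
print("axis from arm end",m+10*np.array([np.cos(ya),np.sin(ya),0]))
print("wing tip",[t(379,463,z) for z in(80,86,90)])
```

```text
[601.271   2.214  66.   ]
[599.261 -96.924  66.   ]
[648.119 -48.16   66.   ]
[549.209 -45.642  66.   ]
spool [600.266 -47.355  66.   ] [598.664 -46.901  66.   ]
spindle [598.981 -46.96  116.   ]
spindle [599.24  -46.961 118.   ]
spindle [599.5   -46.961 120.   ]
spindle [600.019 -46.963 124.   ]
[588.291 -41.676 116.   ] [592.39  -56.027 116.   ] mid [590.34  -48.851 116.   ] yaw 13.548362066104529 13.42639212773912 -74.0603481827787
axis from arm end [600.043 -46.432 116.   ]
wing tip [array([554.44 , -59.192,  80.   ]), array([556.092, -58.926,  86.   ]), array([557.193, -58.748,  90.   ])]
```

```bash
cat >> h.py <<'E'
AX=np.array([599.5,-46.9]); YAW=13.6
def pose(w,z,rho=37,off=15.5):
    """finger face flat on a wing at stand angle w (deg)"""
    a=np.radians(w+YAW); e=np.array([np.cos(a),np.sin(a)]); n=np.array([-e[1],e[0]])
    return [*(AX+rho*e+off*n),z],[180,0,(w+YAW+180)%360-180]
def rep(tag=""):
    s=arm.get_state(); d=s["position"][:2]-AX
    print(tag,"t%.2f"%s["time"],"p",s["position"],"yaw%.1f"%s["eef_rot"][2],"F",s["force"],"w%.2f"%s["width"])
    return s
E
python3 - <<'E'
from h import *
p,o=pose(192,200); arm.move_ptp(p,o); rep(); print(arm.get_state()["joint_pos"])
p,o=pose(192,92); print(arm.move_l(p,rate=120,f_stop=8)); rep()
im,c=save("wrist","w3.png")
save("side","s3.png")
a=cv2.resize(cv2.imread("pics/s3.png")[150:270,190:330],None,fx=4,fy=4,interpolation=cv2.INTER_CUBIC);cv2.imwrite("pics/s3c.png",a)
E
```

```text
t7.99 p [572.833 -76.841 200.021] yaw-154.4 F [-0.481  0.447 -0.872] w-0.00
[ -14.048   12.445  -10.729   66.826   -0.    -129.647]
False
 t9.04 p [573.64  -77.099  92.845] yaw-154.4 F [0.063 0.517 0.151] w-0.00
```

View pics/w3.png

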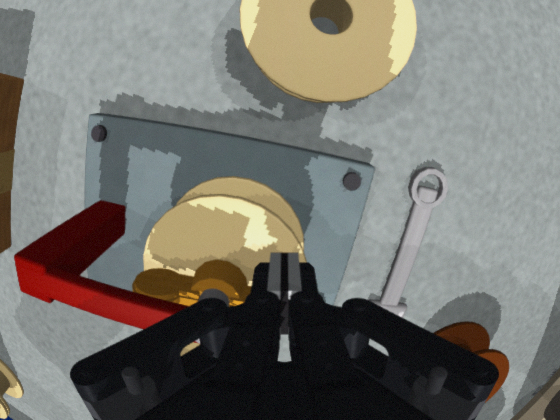

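View pics/s3c.png

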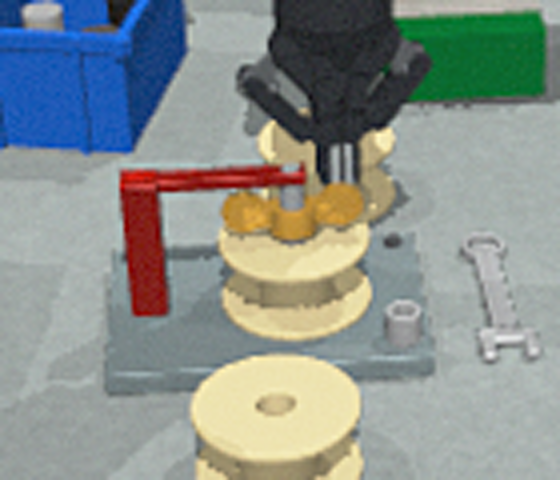

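The finger is behind wing b, on its −y face, and clear of the arm. Starting stroke 1.

Run:
```python
from h import *
for w in range(182,109,-10):
    p,o=pose(w,92); r=arm.move_l(p,o,rate=30,f_stop=12); rep(w)
    if r: print("STOP");break
save("side","s4.png")
a=cv2.resize(cv2.imread("pics/s4.png")[150:270,190:330],None,fx=4,fy=4,interpolation=cv2.INTER_CUBIC);cv2.imwrite("pics/s4c.png",a)
```

```text
182 t9.53 p [568.489 -71.868  92.613] yaw-164.3 F [-0.379 -0.407 -0.521] w-0.00
172 t9.91 p [564.488 -66.03   92.217] yaw-174.2 F [-0.158 -0.964  0.469] w-0.00
162 t10.29 p [561.553 -59.57   92.022] yaw175.8 F [-0.099  0.237 -0.484] w-0.00
152 t10.68 p [559.93  -52.757  92.021] yaw165.8 F [0.015 0.201 0.31 ] w0.00
142 t11.06 p [559.501 -45.765  92.024] yaw155.8 F [0.289 0.766 0.358] w-0.00
132 t11.44 p [560.333 -38.81   92.018] yaw145.8 F [-0.644 -0.559 -1.016] w-0.00
122 t11.82 p [562.338 -32.166  92.048] yaw135.8 F [-0.318  0.082 -0.702] w0.00
112 t12.21 p [565.406 -25.864  92.016] yaw125.8 F [0.792 0.201 0.046] w-0.00
```

View pics/s4c.png

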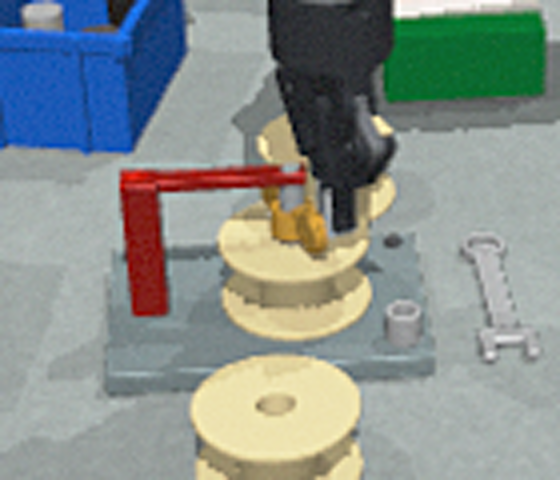

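The wing is turning with the finger and the stand hasn't moved. I'll finish stroke 1 at w=40, clear of the arm.

Run:
```python
from h import *
for w in (102,92,82,72,62,52,42):
    p,o=pose(w,92); r=arm.move_l(p,o,rate=32,f_stop=12); rep(w)
    if r: print("STOP");break
p,o=pose(w,92,off=19); arm.move_l(p,rate=60)
p,o=pose(w,185,off=19); arm.move_l(p,rate=200); rep("up")
# view: wrist + side
save("wrist","w5.png"); save("side","s5.png"); save("top","t5.png")
cv2.imwrite("pics/s5c.png",cv2.resize(cv2.imread("pics/s5.png")[150:270,190:330],None,fx=4,fy=4,interpolation=cv2.INTER_CUBIC))
```

```text
102 t12.62 p [569.559 -20.29   91.979] yaw115.8 F [0.283 0.189 0.346] w-0.00
92 t12.99 p [574.57  -15.49   91.973] yaw105.8 F [ 0.    -0.424 -0.675] w-0.00
82 t13.36 p [580.415 -11.637  91.984] yaw95.8 F [-0.925  0.038 -0.282] w-0.00
72 t13.72 p [586.809  -8.878  91.992] yaw85.8 F [ 0.095 -0.252 -0.538] w-0.00
62 t14.09 p [593.622  -7.224  92.   ] yaw75.8 F [-0.515  0.667 -0.921] w0.00
52 t14.46 p [600.651  -6.834  92.04 ] yaw65.8 F [-0.69   0.358 -0.232] w-0.00
42 t14.82 p [607.593  -7.639  92.04 ] yaw55.8 F [-0.305  0.295  0.672] w0.00
up t15.69 p [604.341  -5.578 184.439] yaw55.6 F [ 0.2    0.055 -0.452] w0.00
```

View pics/w5.png

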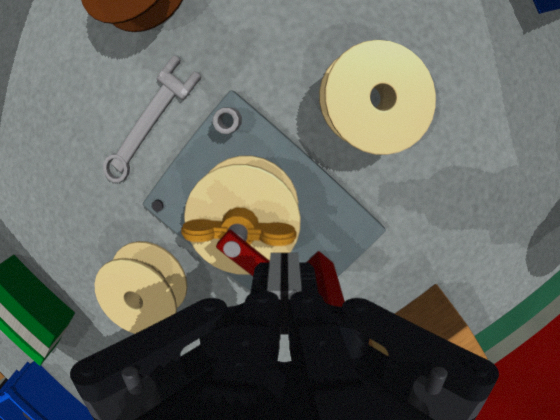

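View pics/s5c.png

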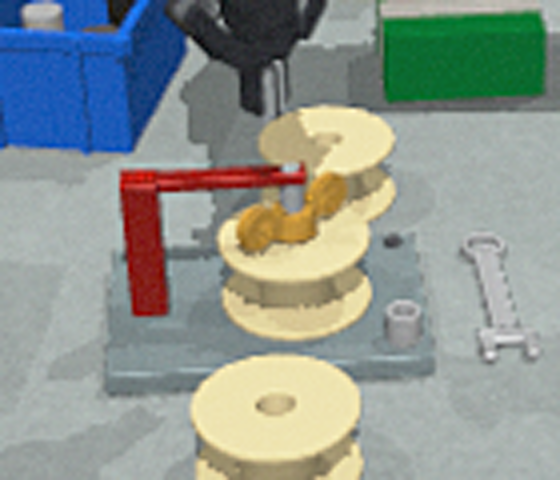

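Stroke 1 worked: wing b is at about 42° stand, and wing a is on the open side at about 222°. Stroke 2 will push wing a down to about 100°, then feel for the stop.

Run:
```python
from h import *
p,o=pose(234,185); arm.move_ptp(p,o); rep("over")
p,o=pose(234,89); print(arm.move_l(p,rate=140,f_stop=8)); rep("down")
for w in range(224,103,-10):
    p,o=pose(w,89); r=arm.move_l(p,o,rate=32,f_stop=12)
    if w%40==24 or r: rep(w)
    if r: print("STOP");break
rep(w)
save("side","s6.png")
cv2.imwrite("pics/s6c.png",cv2.resize(cv2.imread("pics/s6.png")[150:270,190:330],None,fx=4,fy=4,interpolation=cv2.INTER_CUBIC))
```

```text
over t18.77 p [599.735 -86.965 184.995] yaw-112.4 F [ 0.05  -0.244  0.952] w0.00
False
down t19.60 p [600.487 -87.202  89.771] yaw-112.4 F [-0.374 -0.296  0.57 ] w-0.00
224 t19.97 p [593.799 -86.695  90.314] yaw-122.3 F [-0.056  0.734 -0.19 ] w-0.00
184 t21.43 p [569.062 -72.885  89.002] yaw-162.2 F [-0.1   -0.105 -0.56 ] w0.00
144 t22.90 p [559.521 -47.215  89.041] yaw157.8 F [ 0.595  0.099 -0.052] w0.00
104 t24.37 p [568.663 -21.387  89.025] yaw117.8 F [ 0.186 -1.302 -0.22 ] w0.00
104 t24.37 p [568.663 -21.387  89.025] yaw117.8 F [ 0.186 -1.302 -0.22 ] w0.00
```

View pics/s6c.png

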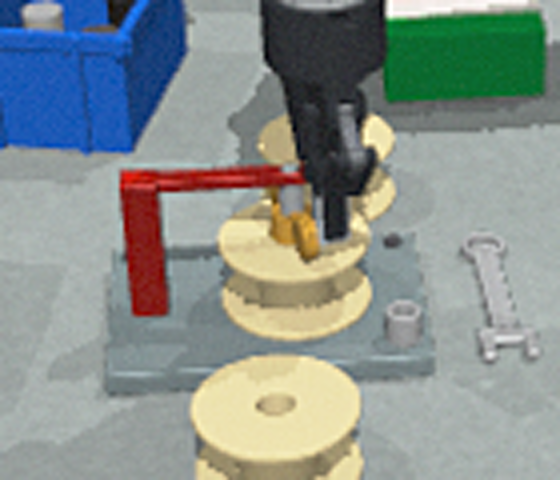

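Run:
```python
from h import *
def ft(w):
    a=np.radians(w+YAW); n=np.array([-np.sin(a),np.cos(a)])
    f=[]
    for _ in range(4): arm.pause(0.02); f.append(arm.get_state()["force"][:2]@n)
    return np.mean(f)
w=104
while w>84:
    w-=2 if w>96 else 1
    p,o=pose(w,89); r=arm.move_l(p,o,rate=15,f_stop=8)
    f=ft(w); print(w,round(f,2),r,arm.get_state()["position"][:2]-p[:2])
    if r or f>5: break
rep()
save("side","s7.png")
cv2.imwrite("pics/s7c.png",cv2.resize(cv2.imread("pics/s7.png")[150:270,190:330],None,fx=4,fy=4,interpolation=cv2.INTER_CUBIC))
```

```text
102 0.47 False [-0.107 -0.216]
100 1.11 False [-0.05  -0.099]
98 0.86 False [-0.037 -0.03 ]
96 0.97 False [-0.029  0.018]
95 0.8 False [-0.133 -0.02 ]
94 1.38 False [-0.11   0.017]
93 0.99 False [-0.059  0.03 ]
92 1.16 False [-0.04   0.045]
91 1.03 False [-0.006  0.049]
90 2.2 False [-0.379 -0.048]
89 4.12 False [-0.785 -0.145]
88 5.99 False [-1.308 -0.251]
 t28.22 p [575.568 -14.024  88.741] yaw101.6 F [-5.649 -1.88   3.155] w0.00
```

View pics/s7c.png

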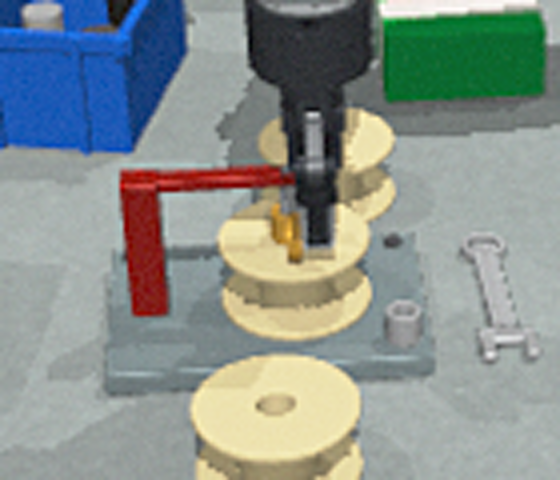

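The force ramps from the free-running 1 N to 6 N right at w≈90°, which is the hard stop at the expected home angle. Now I'll back off and check.

Run:
```python
from h import *
p,o=pose(90,89,off=24); arm.move_l(p,rate=50); 
p,o=pose(90,210,off=24); arm.move_l(p,rate=200); rep("up")
p,o=pose(90,230,rho=37,off=80); arm.move_l(p,rate=200)
rep()
im,c=save("wrist","w8.png"); save("side","s8.png"); save("top","t8.png")
P=np.array([[*AX,82]]*3)
for k,w in enumerate((90,270)):
    a=np.radians(w+YAW); P[k,:2]=AX+46*np.array([np.cos(a),np.sin(a)])
print(proj("wrist",P,c))
cv2.imwrite("pics/c8.png",np.hstack([cv2.resize(cv2.imread("pics/s8.png")[175:255,205:305],None,fx=4,fy=4,interpolation=cv2.INTER_CUBIC),cv2.resize(cv2.imread("pics/t8.png")[140:220,250:340],None,fx=4,fy=4,interpolation=cv2.INTER_CUBIC)]))
```

```text
up t29.38 p [566.994 -16.44  209.086] yaw101.6 F [ 0.017  0.505 -0.838] w-0.00
 t29.82 p [512.292 -29.734 228.924] yaw101.6 F [ 0.907 -0.321 -0.756] w-0.01
[[296.878 272.32 ]
 [205.454 273.839]
 [250.422 273.529]]
```

View pics/w8.png

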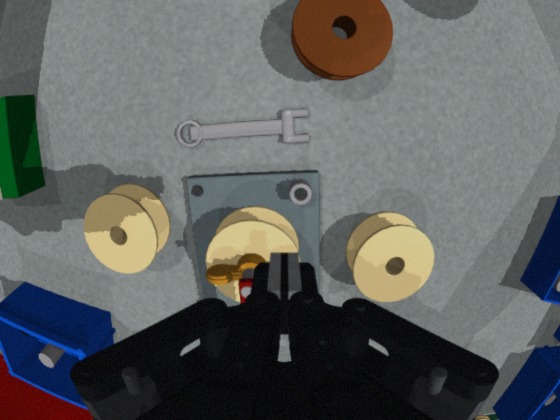

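View pics/c8.png

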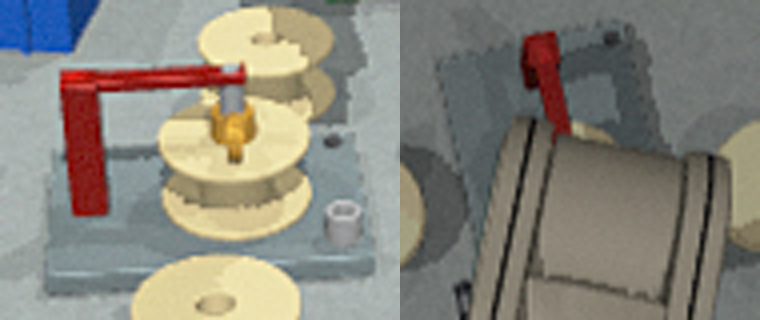

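Run:
```python
from h import *
arm.move_l([470,-200,250],rate=200); rep()
save("top","t9.png")
cv2.imwrite("pics/c9.png",cv2.resize(cv2.imread("pics/t9.png")[140:230,250:335],None,fx=6,fy=6,interpolation=cv2.INTER_CUBIC))
P=np.array([[*AX,84]]*3)
for k,w in enumerate((90,270)):
    a=np.radians(w+YAW); P[k,:2]=AX+46*np.array([np.cos(a),np.sin(a)])
print((proj("top",P)-[250,140])*6)
```

```text
t31.01 p [ 470.003 -199.31   249.708] yaw101.6 F [-0.558 -0.653 -0.333] w-0.00
[[162.918 291.369]
 [345.606 251.067]
 [254.368 271.195]]
```

View pics/c9.png

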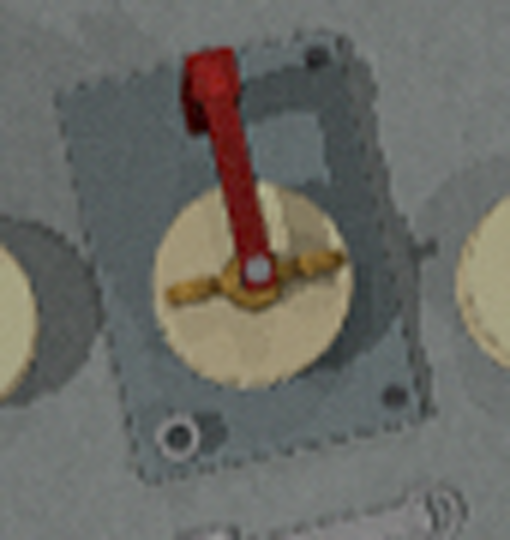

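The wings' ends are at (165,295) and (345,257) in this crop, square to the arm and within about 6 crop pixels (1 image pixel) of my home prediction. Stand, bush and wrench sit where they did before.

```bash
python3 -c "
from h import *
arm.sign_off()"
```

```text
the job is handed in; nothing more can be done
```

The wing nut is fully home, and the job was handed in at about 31 s of the 45 s allowed.

- **What I did:** With the gripper shut, I pushed the nut about 270° clockwise in two strokes: wing b from 182° to 42°, then wing a from 222° to 90° (angles about the spindle, measured from the steady arm). The hand lifted clear of the arm between strokes.
- **Hard stop:** In the last stroke the push force rose from a steady 1 N to 6 N right at 90°, which is the expected home angle. I stopped pushing there.
- **Final pictures:** The side view shows the nut seated on the spool. The top view shows the wings square to the steady arm, within about 1 pixel of the predicted home position. The stand, bush and wrench show no visible movement, and the hand is well clear.
- **One disagreement:** At the start, the side camera put the spool about 14 mm off in y from the top camera. The wrist camera agreed with the top one in y, and I used its position.

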